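# Lock a guard post into the bench rail beside the beaker

## Robot

A 7-joint arm with a two-finger parallel gripper is mounted at the origin on a cart in front of the work surface, level with it; the furniture and walls round the work are solid. World frame = base frame: x ahead of the robot, y to its left, z up, the work surface at z = 0. Lengths are in m, angles in rad, forces in N, time in s.
With the tool pointing down it reaches from about 0.4 to 0.85 m from the base axis. Payload 10.4 kg.
Tool frame: the origin (TCP) lies at the very end of the fingers, on their centre line; the grasp point (between the pads) lies 19 mm behind it; z points along the fingers, y is the direction in which the jaws open and shut (so a half turn about z gives the same grasp; the last joint's range is limited). The gripper opens to 87 mm and grips with 3 to 60 N. Pads are 19 mm wide; open, the fingers measure 117 mm over their backs; the gripper's body (75 mm by 190 mm) begins 51 mm behind the grasp point.
Start: joints at [1.173, 0.332, -0.065, 1.46, 0.022, 1.35, -0.088], TCP at [0.229, -0.582, 0.223] pointing down, gripper open.
Joint ranges: [-2.6, 2.6], [-0.5, 2.12], [-1.47, 1.34], [0.16, 2.42], [-1.27, 4.41], [0.06, 2.06], [-2.6, 2.6]. Speed limits (rad/s): [2.22, 2.22, 2.79, 2.79, 3.14, 3.14, 3.14].

## Interface

Orientations are given as a unit quaternion [x, y, z, w].
In Python, from bench import read_state, imaging, r gives the robot as it stands. The module is installed in compiled form; this text tells all that it offers.
- The arm moves only by the tool move_arm, never from a script. Its argument "series" is a list of rows, each a list of 4 numbers: the shift along the tool's x, y, z in m, then the turn about the tool's z in rad. In form: [[x, y, z, roll], ...]. A call has 1 to 20 rows; each row is the pose to reach, as a shift and turn from the pose commanded when the call began, along the tool's axes at that moment; what a row does not reach only later rows make up. A row lasts 1/10 s, in which the tool goes at most 50 mm and 8.59 degrees, less where a joint would pass 70% of its speed; a pose out of reach is approached as far as the arm can. A call with a gripper value outside its range is refused whole. "claw" is the gripper's target within -1 to 1 (fully open at 1, half-way at 0, shut at -1), set as the call begins (left out, the last holds). The fingers move at their own pace and stop on an object; "newtons" is the grip in N (left out, the last holds). Time passes only in rows, so rows that repeat a pose let the fingers close. It gives the time, the measured TCP pose, the force and the opening at its end, in the units of the state.
- read_state(): the state, without advancing time (a new reading comes with each control period).
- imaging.camera(name): name is "scene" or "top" or "wrist"; returns (picture, depth): 420x560x3 uint8, red, green, blue; 420x560 float32, m along the optical axis (not along the pixel's ray), 0 where there is no reading.
- imaging.get_calibration(name): a dict with "camera_matrix" (3x3 intrinsics, pixels), "R" (3x3) and "t" (3): a world point X has camera coordinates R X + t. Camera axes: x right, y down, z forward; pixel columns grow to the right and rows downward; lengths in m; the calibration is good to about 2 mm. A picture is of the moment at which its call begins: read the wrist's pose just before it. get_calibration takes no time and is no camera call; for the wrist camera it gives the pose at the moment of the call.
- r.close_job(): hands the job in, once; it reports no verdict.
The state is a dict: "time": time; "joint_positions": joint angles; "joint_vel": joint speeds; "joint_torque": joint torques, N m; "ee_pos": TCP position; "eef_rot": TCP orientation; "ft_force": force on the tool from outside, world axes, zero at the start; "torque": the same for the moment, N m; "width": finger opening in m.
Only numpy, scipy, OpenCV 4.12 (cv2) and the standard library are available. Lean on these libraries where they do the work, as an engineer would, in place of code of your own. Each camera call takes 0.05 s, during which the arm holds its last target.

## Task

Take the orange-handled post, drop its T-head into the open bay in the middle of the aluminium bench rail, slide it along the slot to the black mark at the end beside which the glass beaker stands, and turn it a quarter turn there so that its head locks crosswise under the rail. Let go of it standing upright, and leave the blue-handled post, the beaker and the white jar where they stand.

Things in the scene. Friction and masses are not known exactly. Their poses are not given: they have to be found in the camera images.
- orange_post_mid (a point): Post with ORANGE handle, upright, 110 tall, 0.25 kg. From its underside: steel T-head 52 (own y) x 28 (own x) x 10 thick; 10 mm stem; grey sleeve, diameter 28, 28 to 66 up; flat handle blade 52 (own y, parallel to the head) x 16 thick (own x), 70 to 110 up. This point: on the axis, 55 above the underside, 35 below the blade's middle. z up.
- rail: Fixed aluminium T-slot rail, dark inside, 330 (own y) x 100 (x) x 26 high. Origin: centre of underside, on the worktop; z up. On its middle line x=0 a 22 wide slot runs from the bay to closed ends at y=+-126. Its top is 6 thick; the channel floor is 6 above the worktop, so a seated post's underside is at 6 and its head has 4 mm play below the top.
- rail_bay (a point): Centre of the rail's loading bay, the only place where a head fits in from above, at the rail's middle on the channel floor, 6 above the worktop. Bay: 76 long (rail y) x 42 wide, the head goes in lengthwise. From here the channel under the slot is 42 wide too, too narrow to turn the head, out to y=+-68. Axes as the rail's.
- rail_mark_a (a point): Black line across the rail's top (26 up) at rail y=+110: one lock position. Beneath it a hidden pocket 72 wide, y=68 to 152, lets the head turn, either way, while the stem is at y=100 to 120. No springs, light friction.
- rail_mark_b (a point): The other black line, at rail y=-110, with the same pocket mirrored.
- beaker_mid (a point): Clear glass beaker 73x83 mm, 98 tall, standing behind (far side of) one end of the rail, about 125 mm from its middle line, abreast of one black mark. This point is half-way up (49).
- jar_mid (a point): White jar with white lid, diameter 69, 147 tall, standing likewise behind the other end of the rail. This point is half-way up.
- blue_post_mid (a point): A second post of the same shape with a BLUE handle, which stays where it is. Point and axes as on the orange one.
Things that resemble listed ones, but are neither listed nor needed, are in the scene too. What is shaped like the part that bears orange_post_mid but red is not meant.

How it is judged:
By the outcome, as a careful person would: the job done as asked, in the order asked, and still so for the second after the job is handed in, with the robot touching nothing.
It also fails if it takes over 48 s, if anything falls off the work surface, if the arm or the gripper's body presses on something with over 40 N, if the wrist force passes 120 N, or if a joint passes its speed limit or range.

## Working session

There is one attempt and no reset: what is moved stays moved. The work goes in short steps, Python scripts to look and compute and a tool call to move; the robot and the scene stay as the last step left them, time stands still between calls to the robot, and variables do not carry over. Pictures are saved under pics/ and viewed, and the job is handed in when it is done.

Besides the shell and the picture viewer there is one more tool, called after "Call:" as a command line: name --pt "numbers of a row" for each row, then --argument value for the rest. move_arm: Moves the arm, as the interface text tells. Its arguments: {"type":"object","properties":{"series":{"type":"array","items":{"type":"array","items":{"type":"number"}}},"claw":{"type":"number"},"newtons":{"type":"number"}},"required":["series"]}

```bash
mkdir -p pics; python3 - <<'E'
from bench import read_state, imaging, r
import cv2,numpy as np
s=read_state();print(s)
for n in ["scene","top"]:
    p,d=imaging.camera(n);c=imaging.get_calibration(n)
    np.savez(f"pics/{n}0.npz",p=p,d=d,K=c["camera_matrix"],R=c["R"],t=c["t"])
    cv2.imwrite(f"pics/{n}0.png",p[:,:,::-1]);print(n,c)
E
```

```text
{'time': 0.0, 'joint_positions': array([ 1.17337997,  0.3328735 , -0.06470435,  1.46092562,  0.0215866 ,
        1.34989491, -0.08849282]), 'joint_vel': array([-0.00055437,  0.00071059,  0.00055197,  0.00064243, -0.00101635,
       -0.00024046,  0.00143859]), 'joint_torque': array([ 3.87092837e-05, -6.23256612e+01,  2.50700244e-02, -3.89900529e+01,
       -6.11672527e-02,  3.97168275e-02,  1.14014715e-04]), 'ee_pos': array([ 0.22867601, -0.58125502,  0.22176042]), 'eef_rot': array([ 9.82487480e-01,  1.86327284e-01, -1.55561423e-04, -6.85822929e-04]), 'ft_force': array([0.00085299, 0.705235  , 0.14842954]), 'torque': array([ 0.0398752 , -0.02358635,  0.00535877]), 'width': 0.08690174392331898}
scene {'camera_matrix': array([[385.66717153,   0.        , 281.27645421],
       [  0.        , 385.66717153, 212.51119068],
       [  0.        ,   0.        ,   1.        ]]), 'R': array([[-0.68246337, -0.73082992,  0.01146197],
       [-0.3857012 ,  0.34676632, -0.85497819],
       [ 0.62086902, -0.58791219, -0.51853729]]), 't': array([0.41267938, 0.2781972 , 0.61429576])}
top {'camera_matrix': array([[406.30209041,   0.        , 271.93803452],
       [  0.        , 406.30209041, 203.30763203],
       [  0.        ,   0.        ,   1.        ]]), 'R': array([[ 0.01359486, -0.99974209,  0.01819151],
       [-0.99368639, -0.01553435, -0.11111276],
       [ 0.1113667 , -0.01656609, -0.99364129]]), 't': array([0.03011939, 0.58148775, 0.89099348])}
```

View pics/scene0.png

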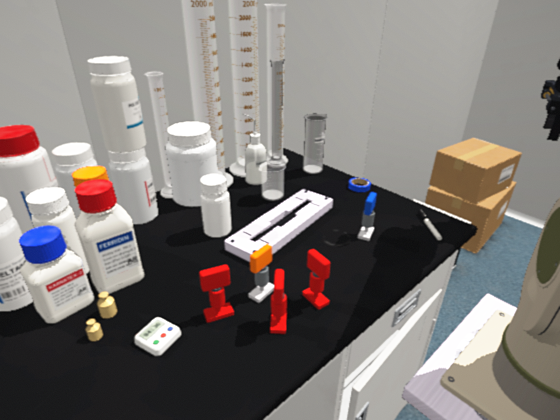

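View pics/top0.png

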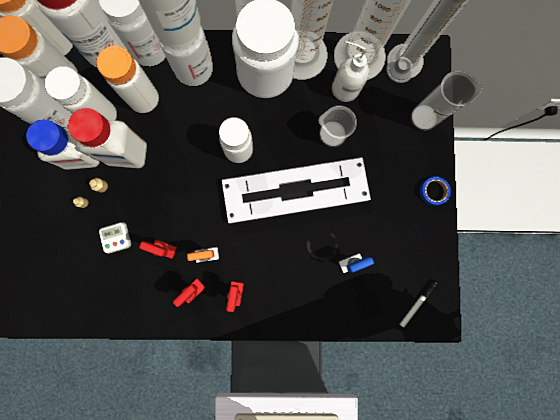

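Top view candidates for the target are the orange handle (203,256) and the red posts (157,248), (189,293) and (235,296). The blue post at (358,264) stays where it is. I choose the orange one. The beaker at (337,127) is behind the rail's right end, so the target mark is the one near (345,183). The jar is at (236,138).

```bash
cat > h.py <<'E'
import numpy as np,cv2
def load(n):
    z=np.load(f"pics/{n}.npz");return z['p'],z['d'],z['K'],z['R'],z['t']
def ray(uv,z,K,R,t):
    uv=np.atleast_2d(np.array(uv,float));c=-R.T@t
    d=(np.linalg.inv(K)@np.c_[uv,np.ones(len(uv))].T).T@R
    return c+d*((z-c[2])/d[:,2])[:,None]
def proj(X,K,R,t):
    q=np.atleast_2d(X)@R.T+t;q=q@K.T;return q[:,:2]/q[:,2:]
E
python3 - <<'E'
from h import *
p,d,K,R,t=load('top0')
hsv=cv2.cvtColor(p,cv2.COLOR_RGB2HSV)
a=cv2.resize(p[225:325,120:260],None,fx=5,fy=5,interpolation=cv2.INTER_CUBIC)
b=cv2.resize(p[145:235,210:380],None,fx=4.5,fy=4.5,interpolation=cv2.INTER_CUBIC)
cv2.imwrite('pics/a.png',a[:,:,::-1]);cv2.imwrite('pics/b.png',b[:,:,::-1])
p2=load('scene0')[0]
c=cv2.resize(p2[180:340,190:390],None,fx=3.7,fy=3.7,interpolation=cv2.INTER_CUBIC);cv2.imwrite('pics/c.png',c[:,:,::-1])
E
```

```text
(no output)
```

View pics/a.png

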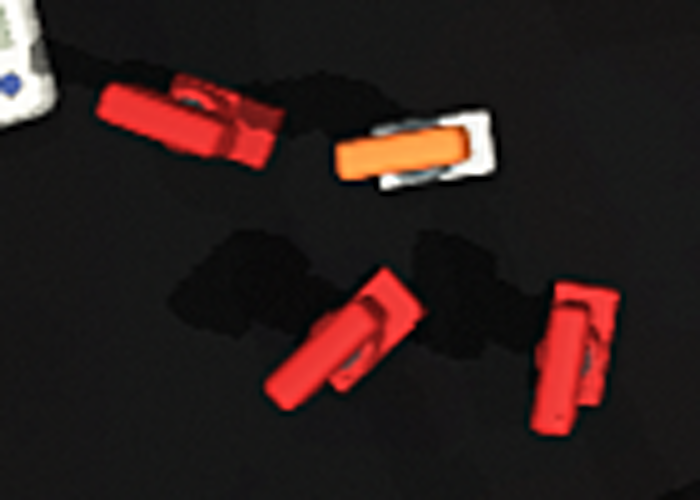

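View pics/b.png

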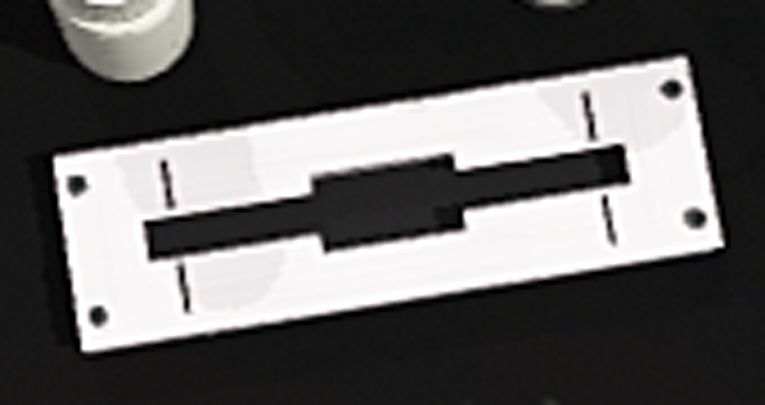

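View pics/c.png

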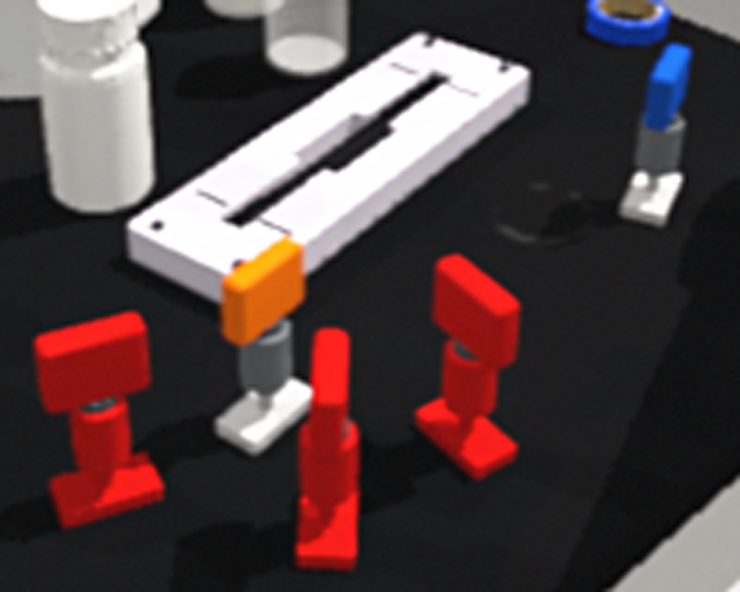

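The crops show one orange post with a steel head and grey sleeve, at (400,150) in the first crop. The three red ones are look-alikes. The rail's bay is at (388,202) in the second crop and the right-hand mark at about (600,165). Next I measure.

```bash
cat > m.py <<'E'
from h import *
def main(n='top0'):
    p,d,K,R,t=load(n)
    hsv=cv2.cvtColor(p,cv2.COLOR_RGB2HSV)
    m=((hsv[...,0]>8)&(hsv[...,0]<20)&(hsv[...,1]>150)&(hsv[...,2]>100)).astype(np.uint8); m[:225]=0
    mm=np.zeros_like(m);mm[240:275,180:225]=m[240:275,180:225]
    cs=max(cv2.findContours(mm,0,1)[0],key=cv2.contourArea)
    P=ray(cs[:,0,:],0.110,K,R,t)[:,:2]
    (c,s,a)=cv2.minAreaRect((P*1000).astype(np.float32));print('orange top rect',c,s,a)
    print(np.round(cv2.boxPoints((c,s,a))))
    # depth of top
    ys,xs=np.nonzero(cv2.erode(mm,np.ones((3,3))));print('depth z',)
    z=d[ys,xs];X=(np.c_[(xs-K[0,2])/K[0,0]*z,(ys-K[1,2])/K[1,1]*z,z]-t)@R;print(np.median(X,0))
    # rail
    g=cv2.cvtColor(p,cv2.COLOR_RGB2GRAY)
    w=(g>150).astype(np.uint8);mm=np.zeros_like(w);mm[155:228,215:378]=w[155:228,215:378]
    cs=max(cv2.findContours(mm,0,1)[0],key=cv2.contourArea)
    P=ray(cs[:,0,:],0.026,K,R,t)[:,:2]
    rr=cv2.minAreaRect((P*1000).astype(np.float32));print('rail',rr);print(np.round(cv2.boxPoints(rr)))
    h=np.zeros_like(w);b=(g<110).astype(np.uint8);h[165:215,236:356]=b[165:215,236:356]
    cs=max(cv2.findContours(h,0,1)[0],key=cv2.contourArea)
    P=ray(cs[:,0,:],0.026,K,R,t)[:,:2]
    rr=cv2.minAreaRect((P*1000).astype(np.float32));print('slot',rr);print(np.round(cv2.boxPoints(rr)))
    for u,v,nm in [(332/4.5+0,0,'')][:0]:pass
    m1=[(585,93),(594,138),(605,197),(614,243)];m2=[(164,160),(170,206),(180,263),(187,312)]
    for q in (m1,m2): print('mark',np.round(ray([(210+u/4.5-.4,145+v/4.5-.4) for u,v in q],.026,K,R,t)*1000).tolist())
main()
E
python3 m.py
python3 - <<'E'
from h import *
p,d,K,R,t=load('scene0')
hsv=cv2.cvtColor(p,cv2.COLOR_RGB2HSV)
for nm,lo,hi in(('o',8,20),('b',100,125)):
    m=((hsv[...,0]>lo)&(hsv[...,0]<hi)&(hsv[...,1]>150)&(hsv[...,2]>60)).astype(np.uint8)
    mm=np.zeros_like(m)
    if nm=='o': mm[240:280,240:280]=m[240:280,240:280]
    else: mm[185:220,355:385]=m[185:220,355:385]
    ys,xs=np.nonzero(mm);print(nm,xs.mean(),ys.mean(), ray([(xs.mean(),ys.mean())],.09,K,R,t))
print(R[2], -R.T@t)
E
```

```text
orange top rect (463.8355407714844, 185.60903930664062) (15.71585750579834, 54.29597091674805) 10.230852127075195
[[451. 211.]
 [461. 157.]
 [476. 160.]
 [467. 214.]]
depth z
[0.46374012 0.18579032 0.10809811]
rail ((614.135009765625, -15.987625122070312), (101.34107208251953, 330.7505798339844), 10.197863578796387)
[[ 535.  138.]
 [ 594. -188.]
 [ 693. -170.]
 [ 635.  156.]]
slot ((613.911865234375, -15.685256958007812), (39.039546966552734, 248.41732788085938), 11.17111587524414)
[[ 571.  102.]
 [ 619. -141.]
 [ 657. -134.]
 [ 609.  110.]]
mark [[673.0, -117.0, 26.0], [649.0, -122.0, 26.0], [619.0, -127.0, 26.0], [595.0, -132.0, 26.0]]
mark [[634.0, 99.0, 26.0], [611.0, 95.0, 26.0], [581.0, 90.0, 26.0], [557.0, 86.0, 26.0]]
o 260.39736842105265 260.0842105263158 [[0.45856969 0.19261255 0.09      ]]
b 367.5732087227414 198.14641744548285 [[ 0.46767402 -0.16260102  0.09      ]]
[ 0.62086902 -0.58791219 -0.51853729] [0.00754235 0.56628098 0.55165768]
```

```bash
cat >> h.py <<'E'
def shift(target,yaw_deg,s=None):
    """tool shift + roll to go to world target (m), with x-axis yaw_deg, tool down"""
    from scipy.spatial.transform import Rotation as Ro
    if s is None:
        from bench import read_state; s=read_state()
    M=Ro.from_quat(s['eef_rot']).as_matrix()
    d=M.T@(np.array(target)-s['ee_pos']); y0=np.arctan2(M[1,0],M[0,0])
    roll=-(np.radians(yaw_deg)-y0); roll=(roll+np.pi)%(2*np.pi)-np.pi
    return np.round(np.r_[d,roll],4), 'yaw',round(np.degrees(y0),2),'tilt',np.round(M[:,2],3), 'pos',np.round(s['ee_pos'],4)
E
python3 - <<'E'
from h import *
p,d,K,R,t=load('top0')
hsv=cv2.cvtColor(p,cv2.COLOR_RGB2HSV)
m=(((hsv[...,0]<7)|(hsv[...,0]>172))&(hsv[...,1]>150)&(hsv[...,2]>180)).astype(np.uint8);m[:235]=0;m[325:]=0
for c in cv2.findContours(m,0,1)[0]:
    if cv2.contourArea(c)>40: print(np.round(ray(c[:,0,:],.11,K,R,t)[:,:2]*1000)[::3].tolist())
for T in [(.50,-.25,.24),(.464,.186,.24)]: print(shift(T,100.2))
E
```

```text
[[400.0, 121.0], [394.0, 123.0], [388.0, 122.0], [382.0, 124.0], [376.0, 124.0], [370.0, 126.0], [364.0, 126.0], [358.0, 128.0], [354.0, 126.0], [353.0, 119.0], [357.0, 116.0], [362.0, 114.0], [365.0, 108.0], [369.0, 104.0], [374.0, 104.0], [380.0, 102.0], [386.0, 102.0], [388.0, 108.0], [394.0, 110.0], [400.0, 111.0], [400.0, 117.0]]
[[401.0, 206.0], [395.0, 211.0], [389.0, 217.0], [383.0, 223.0], [377.0, 229.0], [371.0, 235.0], [365.0, 232.0], [361.0, 226.0], [367.0, 220.0], [373.0, 215.0], [371.0, 211.0], [371.0, 205.0], [375.0, 199.0], [381.0, 197.0], [385.0, 197.0], [379.0, 201.0], [375.0, 207.0], [379.0, 209.0], [385.0, 203.0], [391.0, 197.0], [397.0, 197.0], [401.0, 202.0]]
[[410.0, 121.0], [406.0, 119.0], [406.0, 113.0], [404.0, 107.0], [398.0, 106.0], [392.0, 102.0], [392.0, 100.0], [398.0, 98.0], [404.0, 98.0], [408.0, 101.0], [408.0, 107.0], [410.0, 113.0], [410.0, 119.0]]
[[415.0, 192.0], [409.0, 198.0], [407.0, 196.0], [401.0, 189.0], [395.0, 189.0], [389.0, 189.0], [385.0, 189.0], [391.0, 183.0], [395.0, 179.0], [401.0, 177.0], [407.0, 184.0], [413.0, 188.0]]
[[488.0, 305.0], [482.0, 308.0], [476.0, 308.0], [474.0, 302.0], [472.0, 296.0], [470.0, 290.0], [468.0, 283.0], [467.0, 277.0], [465.0, 271.0], [463.0, 265.0], [467.0, 261.0], [473.0, 261.0], [475.0, 267.0], [477.0, 274.0], [481.0, 280.0], [483.0, 286.0], [485.0, 292.0], [487.0, 298.0]]
(array([ 0.3738, -0.209 , -0.0179, -1.374 ]), 'yaw', np.float64(21.47), 'tilt', array([-0.001,  0.001, -1.   ]), 'pos', array([ 0.2286, -0.5813,  0.2218]))
(array([ 0.4999, -0.6279, -0.0174, -1.374 ]), 'yaw', np.float64(21.47), 'tilt', array([-0.001,  0.001, -1.   ]), 'pos', array([ 0.2286, -0.5813,  0.2218]))
```

Call:
move_arm --pt "0.03 -0.017 -0.015 -0.07" --pt "0.07 -0.039 -0.018 -0.14" --pt "0.11 -0.061 -0.018 -0.21" --pt "0.15 -0.084 -0.018 -0.28" --pt "0.19 -0.106 -0.018 -0.35" --pt "0.23 -0.129 -0.018 -0.42" --pt "0.27 -0.151 -0.018 -0.49" --pt "0.31 -0.173 -0.018 -0.56" --pt "0.35 -0.196 -0.018 -0.63" --pt "0.376 -0.22 -0.018 -0.7" --pt "0.39 -0.26 -0.018 -0.77" --pt "0.402 -0.3 -0.018 -0.84" --pt "0.414 -0.34 -0.018 -0.91" --pt "0.426 -0.38 -0.018 -0.98" --pt "0.438 -0.42 -0.018 -1.05" --pt "0.45 -0.46 -0.018 -1.12" --pt "0.462 -0.5 -0.018 -1.19" --pt "0.474 -0.54 -0.018 -1.26" --pt "0.486 -0.58 -0.018 -1.32" --pt "0.496 -0.612 -0.018 -1.374" --claw -0.2 --newtons 40

```text
time: 2.1
ee_pos: [0.4655, 0.1718, 0.2405]
eef_rot: [0.64, 0.768, 0.0, 0.0]
ft_force: [0.3, 0.7, 0.4]
width: 0.0347
```

```bash
python3 - <<'E'
from h import *
from bench import read_state, imaging
s=read_state();print(s['time'],s['joint_positions'].round(3),s['width'],s['ft_force'].round(2))
print(shift((.464,.186,.24),100.2,s))
c=imaging.get_calibration('wrist');p,d=imaging.camera('wrist')
np.savez('pics/w1.npz',p=p,d=d,K=c["camera_matrix"],R=c["R"],t=c["t"]);cv2.imwrite('pics/w1.png',p[:,:,::-1])
print(proj([[.4638,.1856,.11],s['ee_pos']],c["camera_matrix"],c["R"],c["t"]))
E
```

```text
2.1 [ 0.333  0.1   -0.817  1.73   0.075  1.343 -0.316] 0.034727497576364195 [0.31 0.69 0.41]
(array([0.0142, 0.0011, 0.0005, 0.0038]), 'yaw', np.float64(100.42), 'tilt', array([ 0., -0., -1.]), 'pos', array([0.4655, 0.1718, 0.2405]))
[[283.1539095  183.91711222]
 [281.13432619 253.05215889]]
```

View pics/w1.png

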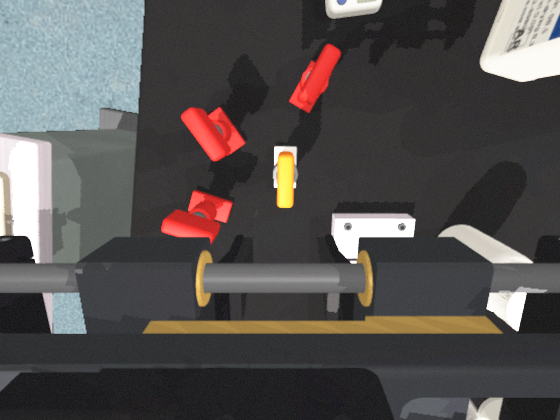

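The wrist view shows the orange blade centred near (285,180), vertical in the picture and clear of the red posts. I'll refine its position.

```bash
python3 - <<'E'
from h import *
p,d,K,R,t=load('w1')
hsv=cv2.cvtColor(p,cv2.COLOR_RGB2HSV)
m=((hsv[...,0]>8)&(hsv[...,0]<33)&(hsv[...,1]>150)&(hsv[...,2]>120)).astype(np.uint8)
mm=np.zeros_like(m);mm[140:215,265:310]=m[140:215,265:310]
ys,xs=np.nonzero(mm);print(xs.min(),xs.max(),ys.min(),ys.max())
k=cv2.findContours(mm,0,1)[0];c=max(k,key=cv2.contourArea)
r=cv2.minAreaRect((ray(c[:,0,:],.11,K,R,t)[:,:2]*1000).astype(np.float32));print(r,cv2.boxPoints(r).round())
i=mm>0;z=d[i];X=(np.c_[(xs-K[0,2])/K[0,0]*z,(ys-K[1,2])/K[1,1]*z,z]-t)@R
print(np.percentile(X,[2,50,98],axis=0).round(4))
top=X[:,2]>.105;print(X[top].min(0),X[top].max(0))
E
```

```text
276 293 152 207
((464.408203125, 189.40232849121094), (16.357563018798828, 52.52177810668945), 10.438511848449707) [[452. 214.]
 [461. 162.]
 [477. 165.]
 [468. 217.]]
[[ 4.555e-01  1.470e-01 -1.000e-04]
 [ 4.654e-01  1.933e-01  1.094e-01]
 [ 4.819e-01  2.133e-01  1.111e-01]]
[0.45423933 0.16172347 0.10526912] [0.4759545  0.24133887 0.40256524]
```

Call:
move_arm --pt "0.008 0.001 0.02 0.002" --pt "0.017 0.002 0.05 0.003" --pt "0.017 0.002 0.08 0.003" --pt "0.017 0.002 0.11 0.003" --pt "0.017 0.002 0.135 0.003" --pt "0.017 0.002 0.155 0.003" --pt "0.017 0.002 0.1695 0.003" --pt "0.017 0.002 0.1695 0.003" --pt "0.017 0.002 0.1695 0.003"

```text
time: 3.05
ee_pos: [0.4655, 0.1867, 0.0715]
eef_rot: [0.643, 0.766, 0.0, 0.0]
ft_force: [0.3, 1.1, 0.5]
width: 0.0348
```

Call:
move_arm --pt "0 0 0 0" --pt "0 0 0 0" --pt "0 0 0 0" --pt "0 0 0 0" --pt "0 0 0 0" --pt "0 0 0 0" --claw -1 --newtons 40

```text
time: 3.65
ee_pos: [0.4656, 0.1866, 0.0716]
eef_rot: [0.643, 0.766, 0.0, 0.0]
ft_force: [-2.0, -1.8, 6.7]
width: 0.0156
```

```bash
python3 - <<'E'
from h import *
from bench import read_state
s=read_state();print(s['time'],s['width'],s['ft_force'].round(2),s['joint_positions'].round(2))
print(shift((.4643,.189,.071),100.3,s))
for T in [(.4643,.189,.141),(.6145,-.016,.141)]: print(shift(T,100.2))
E
```

```text
3.65 0.015627164640543825 [-1.98 -1.79  6.68] [ 0.24  0.31 -0.79  1.92  0.26  1.02 -0.5 ]
(array([ 0.0026, -0.0009,  0.0006, -0.0049]), 'yaw', np.float64(100.02), 'tilt', array([ 0.001, -0.   , -1.   ]), 'pos', array([0.4656, 0.1866, 0.0716]))
(array([ 0.0026, -0.0008, -0.0694, -0.0031]), 'yaw', np.float64(100.02), 'tilt', array([ 0.001, -0.   , -1.   ]), 'pos', array([0.4656, 0.1866, 0.0716]))
(array([-0.2254,  0.1114, -0.0693, -0.0031]), 'yaw', np.float64(100.02), 'tilt', array([ 0.001, -0.   , -1.   ]), 'pos', array([0.4656, 0.1866, 0.0716]))
```

Call:
move_arm --pt "0 0 -0.015 0" --pt "0 0 -0.035 0" --pt "0 0 -0.055 0" --pt "-0.005 0.002 -0.069 0" --pt "-0.02 0.01 -0.069 0" --pt "-0.04 0.02 -0.069 0" --pt "-0.062 0.03 -0.069 0" --pt "-0.084 0.041 -0.069 0" --pt "-0.106 0.052 -0.069 0" --pt "-0.128 0.063 -0.069 0" --pt "-0.15 0.073 -0.069 0" --pt "-0.172 0.084 -0.069 0" --pt "-0.192 0.094 -0.069 -0.002" --pt "-0.21 0.102 -0.069 -0.003" --pt "-0.221 0.108 -0.069 -0.003" --pt "-0.228 0.111 -0.069 -0.003" --pt "-0.228 0.111 -0.069 -0.003" --pt "-0.228 0.111 -0.069 -0.003"

```text
time: 5.45
ee_pos: [0.614, -0.0177, 0.14]
eef_rot: [0.641, 0.768, 0.0, -0.0]
ft_force: [-0.4, 0.3, -3.6]
width: 0.0156
```

```bash
python3 - <<'E'
from h import *
from bench import read_state, imaging
s=read_state();print(s['time'],s['width'],s['ft_force'].round(2),s['joint_positions'].round(2),shift((.615,-.0185,.141),100.2,s))
for n in('wrist','scene','top'):
    c=imaging.get_calibration(n);p,d=imaging.camera(n)
    np.savez(f'pics/{n}2.npz',p=p,d=d,K=c["camera_matrix"],R=c["R"],t=c["t"]);cv2.imwrite(f'pics/{n}2.png',p[:,:,::-1])
p=load('scene2')[0];q=load('top2')[0]
a=cv2.resize(p[130:270,200:400],(700,490),interpolation=2);cv2.imwrite('pics/d2.png',a[:,:,::-1])
E
```

```text
5.45 0.015645939561318666 [-0.39  0.3  -3.6 ] [ 0.46  0.44 -0.66  1.57  0.28  1.23 -0.06] (array([-0.001 ,  0.0009, -0.001 ,  0.0011]), 'yaw', np.float64(100.26), 'tilt', array([-0.,  0., -1.]), 'pos', array([ 0.614 , -0.0177,  0.14  ]))
```

View pics/d2.png

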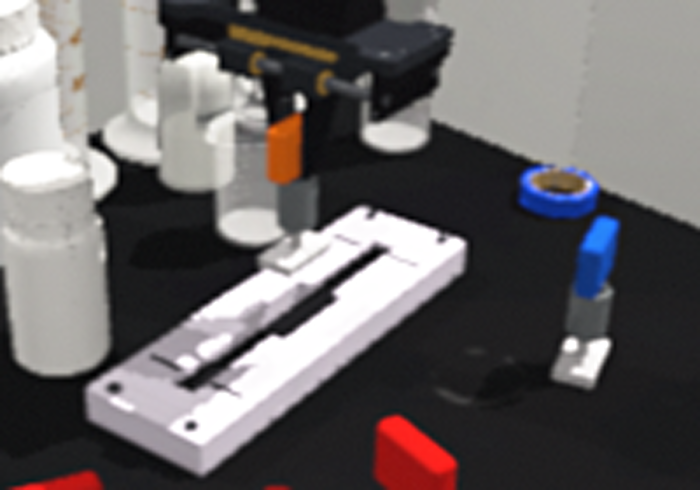

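View pics/wrist2.png

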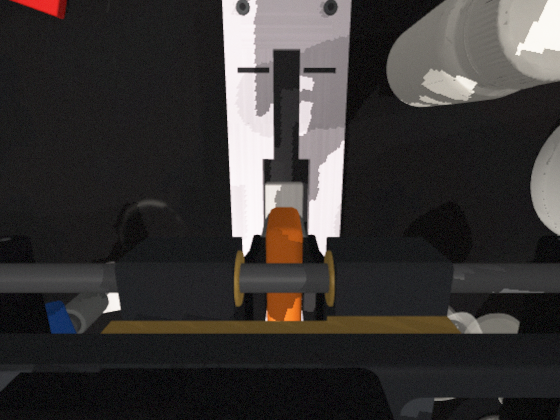

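View pics/top2.png

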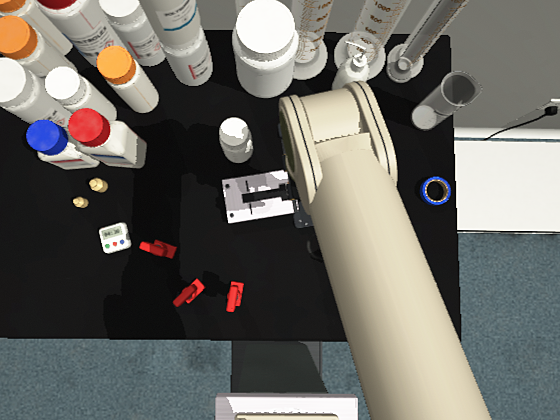

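The wrist view shows the steel head end at about (284,190), above the bay opening (265–308, row 160 down), and the slot running straight up to (287,50). Now to measure the alignment.

```bash
python3 - <<'E'
from h import *
p,d,K,R,t=load('wrist2')
a=cv2.resize(p[30:250,210:360],None,fx=3.6,fy=3.6,interpolation=cv2.INTER_CUBIC);a=a[:600]
cv2.imwrite('pics/e.png',cv2.resize(p[30:230,215:355],None,fx=3,fy=3,interpolation=cv2.INTER_CUBIC)[:,:,::-1])
g=cv2.cvtColor(p,cv2.COLOR_RGB2GRAY)
for v in (60,90,110,130,150,165,175,190,197,203): print(v,g[v,255:320:1].tolist() if v in(90,165,190,197) else '')
E
```

```text
60 
90 [139, 137, 140, 137, 140, 141, 141, 139, 139, 138, 138, 136, 139, 141, 140, 137, 139, 132, 82, 26, 30, 29, 32, 28, 36, 31, 36, 48, 48, 49, 46, 43, 44, 46, 47, 37, 36, 33, 42, 48, 42, 49, 45, 46, 145, 220, 223, 172, 135, 134, 133, 135, 135, 137, 135, 194, 218, 171, 133, 136, 134, 137, 138, 137, 135]
110 
130 
150 
165 [246, 246, 246, 246, 246, 246, 245, 194, 94, 49, 30, 27, 29, 24, 39, 46, 54, 54, 59, 53, 55, 56, 53, 48, 55, 53, 56, 54, 54, 50, 47, 47, 46, 49, 48, 48, 44, 31, 27, 21, 28, 20, 25, 27, 26, 27, 20, 27, 27, 23, 22, 23, 27, 83, 108, 142, 156, 159, 158, 154, 156, 157, 155, 157, 181]
175 
190 [247, 248, 247, 247, 247, 246, 247, 225, 154, 95, 186, 228, 231, 231, 232, 233, 233, 231, 232, 232, 232, 222, 173, 190, 214, 173, 145, 148, 143, 142, 143, 148, 144, 145, 140, 144, 146, 143, 145, 141, 140, 136, 139, 140, 142, 142, 140, 118, 73, 42, 48, 47, 75, 99, 128, 152, 159, 160, 155, 156, 156, 156, 155, 180, 230]
197 [248, 248, 248, 247, 247, 247, 246, 226, 155, 92, 181, 231, 234, 231, 234, 235, 233, 232, 232, 224, 175, 141, 140, 140, 139, 142, 141, 148, 146, 144, 144, 143, 142, 143, 143, 142, 144, 142, 143, 145, 141, 138, 140, 140, 142, 142, 137, 111, 71, 47, 46, 45, 76, 122, 149, 158, 161, 157, 156, 154, 156, 225, 242, 240, 240]
203
```

View pics/e.png

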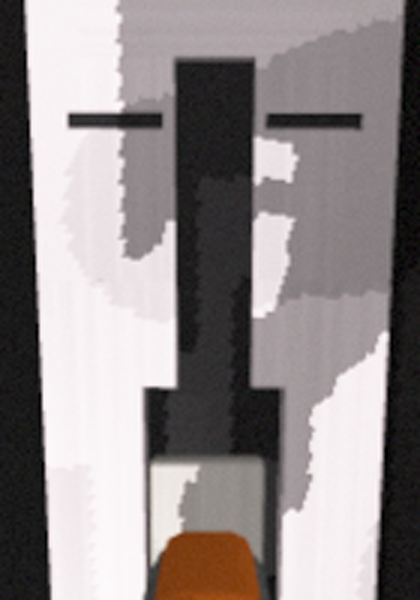

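```bash
python3 - <<'E'
from h import *
p,d,K,R,t=load('wrist2')
u=np.array([-.177,.984]);n=np.array([.984,.177])
E=np.array([.614,-.0177])
def f(nm,px,z):
    X=ray(px,z,K,R,t)[:,:2];print(nm,[(round((x-E)@u*1000,1),round((x-E)@n*1000,1)) for x in X])
f('bay L/R',[(262.8,175),(308,175)],.026)
f('bay corner',[(263.5,160),(308,160)],.026)
f('slot',[(273,90),(299,90),(274.5,60),(299.3,60),(273.5,150),(299,150)],.026)
f('slotend',[(287,50)],.026)
f('mark',[(252,70),(320,70)],.026)
f('head',[(264.5,193),(302.3,193),(284,183)],.078)
g=cv2.cvtColor(p,cv2.COLOR_RGB2GRAY)
# head end along depth
for v in (178,182,186,192,198): print(v,d[v,284], d[v,230])
v,uu=192,284;zc=d[v,uu];print((np.array([(uu-K[0,2])/K[0,0]*zc,(v-K[1,2])/K[1,1]*zc,zc])-t)@R)
E
```

```text
bay L/R [(np.float64(25.1), np.float64(-17.2)), (np.float64(25.2), np.float64(22.8))]
bay corner [(np.float64(38.4), np.float64(-16.4)), (np.float64(38.4), np.float64(22.5))]
slot [(np.float64(96.1), np.float64(-7.7)), (np.float64(96.1), np.float64(13.8)), (np.float64(119.0), np.float64(-6.3)), (np.float64(119.0), np.float64(13.8)), (np.float64(47.0), np.float64(-7.6)), (np.float64(47.1), np.float64(14.5))]
slotend [(np.float64(126.4), np.float64(3.8))]
mark [(np.float64(111.4), np.float64(-24.7)), (np.float64(111.5), np.float64(30.8))]
head [(np.float64(20.4), np.float64(-12.7)), (np.float64(20.4), np.float64(14.9)), (np.float64(27.8), np.float64(1.5))]
178 0.2997706 0.27943859
182 0.23518553 0.2801632
186 0.22803605 0.28133506
192 0.22918029 0.28279707
198 0.22982714 0.28306845
[0.61177212 0.00340106 0.07799298]
```

Call:
move_arm --pt "0 0.0015 0 0" --pt "0 0.0015 0.01 0" --pt "0 0.0015 0.02 0" --pt "0 0.0015 0.03 0" --pt "0 0.0015 0.038 0" --pt "0 0.0015 0.045 0" --pt "0 0.0015 0.051 0" --pt "0 0.0015 0.056 0" --pt "0 0.0015 0.06 0" --pt "0 0.0015 0.061 0" --pt "0 0.0015 0.061 0"

```text
time: 6.7
ee_pos: [0.6158, -0.0184, 0.0791]
eef_rot: [0.641, 0.767, 0.0, 0.0]
ft_force: [0.3, -0.4, -2.9]
width: 0.0159
```

```bash
python3 - <<'E'
from h import *
from bench import read_state, imaging
s=read_state();print(s['time'],s['width'],s['ft_force'].round(2),s['torque'].round(2),shift((.615,-.0185,.079),100.2,s))
c=imaging.get_calibration('scene');p,d=imaging.camera('scene')
cv2.imwrite('pics/f.png',cv2.resize(p[130:270,200:400],(700,490),interpolation=2)[:,:,::-1])
E
```

```text
6.7 0.01589875878834974 [ 0.34 -0.39 -2.9 ] [ 0.   -0.09  0.02] (array([ 0.    , -0.0008,  0.0001, -0.    ]), 'yaw', np.float64(100.2), 'tilt', array([ 0., -0., -1.]), 'pos', array([ 0.6158, -0.0184,  0.0791]))
```

View pics/f.png

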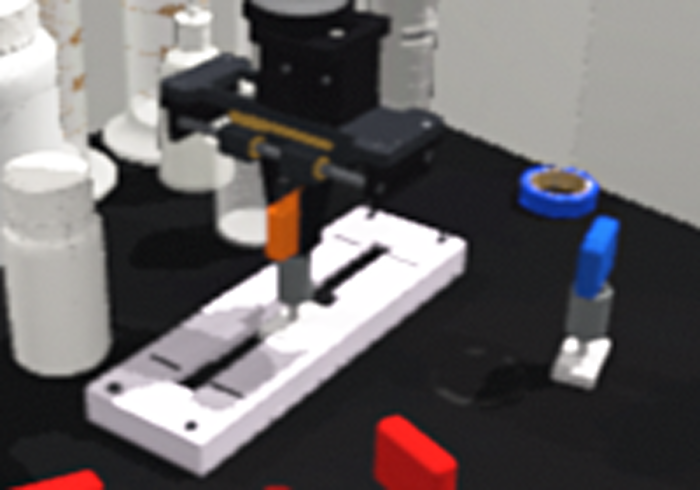

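The head is in the bay at about (280,315), with no contact force. Next I slide toward the beaker-side mark, stopping first at 55 mm.

Call:
move_arm --pt "-0.006 0 0 0" --pt "-0.013 0 0 0" --pt "-0.02 0 0 0" --pt "-0.027 0 0 0" --pt "-0.034 0 0 0" --pt "-0.041 0 0 0" --pt "-0.048 0 0 0" --pt "-0.055 0 0 0"

```text
time: 7.55
ee_pos: [0.6256, -0.0731, 0.079]
eef_rot: [0.641, 0.767, -0.0, 0.0]
ft_force: [0.8, -0.4, -3.0]
width: 0.0157
```

Call:
move_arm --pt "-0.008 0 0 0" --pt "-0.016 0 0 0" --pt "-0.024 0 0 0" --pt "-0.032 0 0 0" --pt "-0.04 0 0 0" --pt "-0.047 0 0 0" --pt "-0.053 0 0 0" --pt "-0.056 0 0 0" --pt "-0.056 0 0 0"

```text
time: 8.45
ee_pos: [0.6355, -0.1281, 0.079]
eef_rot: [0.642, 0.767, -0.0, 0.0]
ft_force: [0.6, -0.3, -2.9]
width: 0.0154
```

```bash
python3 - <<'E'
from h import *
from bench import read_state, imaging
s=read_state();print(s['time'],s['width'],s['ft_force'].round(2),s['torque'].round(2),s['joint_positions'].round(2),shift((.6335,-.1243,.079),100.2,s))
for n in('scene','wrist'):
    c=imaging.get_calibration(n);p,d=imaging.camera(n)
    np.savez(f'pics/{n}3.npz',p=p,d=d,K=c["camera_matrix"],R=c["R"],t=c["t"]);
    cv2.imwrite(f'pics/{n}3.png',(cv2.resize(p[130:270,200:400],(700,490),interpolation=2) if n=='scene' else p)[:,:,::-1])
E
```

```text
8.45 0.015427047956278542 [ 0.56 -0.29 -2.88] [-0.05 -0.1  -0.  ] [ 0.57  0.56 -0.59  1.53  0.33  1.15  0.08] (array([ 0.0041, -0.0013, -0.    , -0.0006]), 'yaw', np.float64(100.17), 'tilt', array([ 0., -0., -1.]), 'pos', array([ 0.6355, -0.1281,  0.079 ]))
```

View pics/scene3.png

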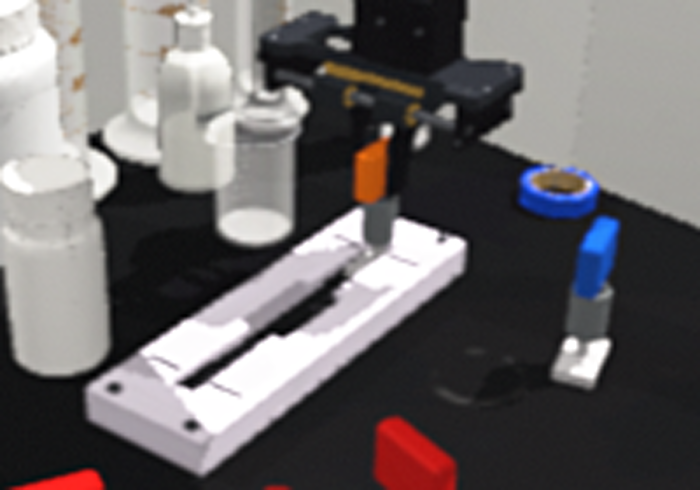

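View pics/wrist3.png

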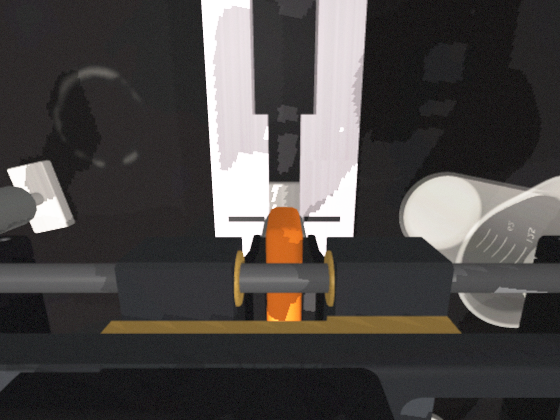

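```bash
python3 - <<'E'
from h import *
p,d,K,R,t=load('wrist3')
u=np.array([-.177,.984]);n=np.array([.984,.177]);E=np.array([.6355,-.1281])
def f(nm,px,z):
    X=ray(px,z,K,R,t)[:,:2];print(nm,[(round(float((x-E)@u*1000),1),round(float((x-E)@n*1000),1)) for x in X])
f('mark',[(245,218.5),(322,218.5)],.026)
f('baycorner',[(252.5,114),(316,114)],.026)
f('slot',[(268.5,150),(300,150)],.026)
f('head end',[(285,182)],.0175)
f('head sides',[(268,195),(300,195)],.0175)
f('blade end',[(285,206)],.117)
E
```

```text
mark [(4.2, -26.3), (4.2, 28.8)]
baycorner [(76.0, -19.1), (76.1, 22.6)]
slot [(52.7, -8.9), (52.7, 12.4)]
head end [(29.1, 2.3)]
head sides [(19.5, -10.1), (19.5, 13.3)]
blade end [(37.8, 2.0)]
```

The post axis is within about 1 mm of the mark and centred in the slot. I turn it a quarter turn about the post's axis.

Call:
move_arm --pt "0.001 0 0 0.05" --pt "0.001 0 0 0.15" --pt "0.001 -0.001 0 0.25" --pt "0.001 -0.001 0 0.35" --pt "0.001 -0.001 0 0.45" --pt "0.0015 -0.0015 0 0.55" --pt "0.0015 -0.0015 0 0.65" --pt "0.002 -0.002 0 0.75" --pt "0.002 -0.002 0 0.8"

```text
time: 9.45
ee_pos: [0.6331, -0.1252, 0.0791]
eef_rot: [0.89, 0.456, 0.0, -0.0]
ft_force: [-0.5, 0.1, -2.9]
width: 0.0153
```

Call:
move_arm --pt "0 0 0 0.1" --pt "0 -0.0005 0 0.2" --pt "0 -0.0005 0 0.3" --pt "0.0005 -0.001 0 0.4" --pt "0.0005 -0.001 0 0.5" --pt "0.0005 -0.001 0 0.6" --pt "0.0005 -0.0015 0 0.7" --pt "0.0005 -0.0015 0 0.771" --pt "0.0005 -0.0015 0 0.771" --pt "0.0005 -0.0015 0 0.771"

```text
time: 10.45
ee_pos: [0.6322, -0.1242, 0.0791]
eef_rot: [0.996, 0.09, 0.0, -0.0]
ft_force: [-0.7, -0.5, -2.9]
width: 0.0157
```

```bash
python3 - <<'E'
from h import *
from bench import read_state, imaging
s=read_state();print(s['time'],s['width'],s['ft_force'].round(2),s['torque'].round(2),s['joint_positions'].round(2),shift((.6335,-.1243,.0776),10.2,s))
for n in('scene','wrist'):
    c=imaging.get_calibration(n);p,d=imaging.camera(n)
    np.savez(f'pics/{n}4.npz',p=p,d=d,K=c["camera_matrix"],R=c["R"],t=c["t"]);
    cv2.imwrite(f'pics/{n}4.png',(cv2.resize(p[130:270,200:400],(700,490),interpolation=2) if n=='scene' else p)[:,:,::-1])
E
```

```text
10.45 0.01572668212650533 [-0.65 -0.51 -2.92] [0.08 0.   0.03] [ 0.36  0.5  -0.31  1.55  0.16  1.11 -1.38] (array([0.0013, 0.0003, 0.0015, 0.0026]), 'yaw', np.float64(10.35), 'tilt', array([ 0.,  0., -1.]), 'pos', array([ 0.6322, -0.1242,  0.0791]))
```

View pics/scene4.png

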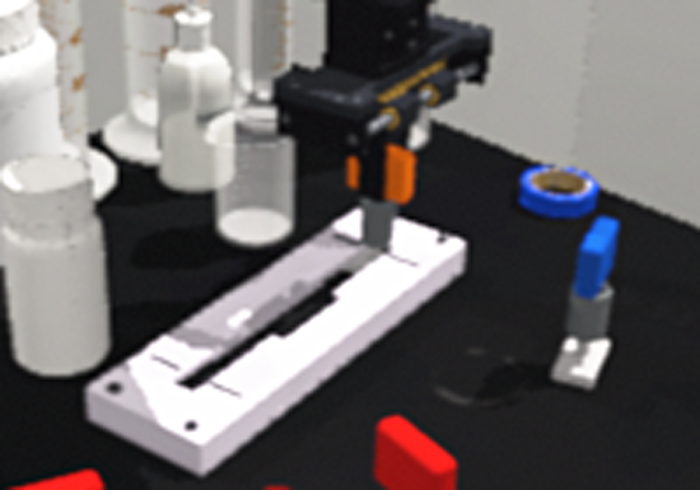

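View pics/wrist4.png

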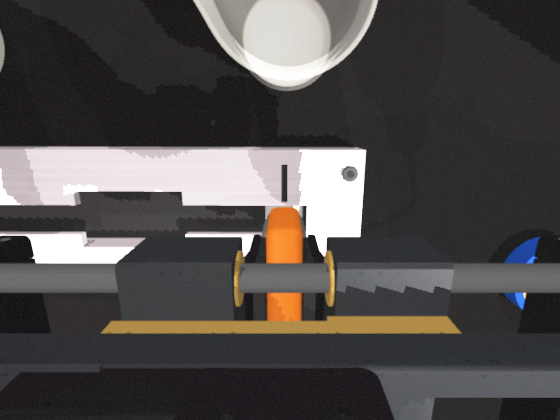

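The blade is now crosswise, and the mark (285,182) lines up with it. I lower gently to the channel floor before releasing.

Call:
move_arm --pt "0 0 0.0005 0.002" --pt "0 0 0.001 0.003" --pt "0 0 0.0015 0.003" --pt "0 0 0.0015 0.003"

```text
time: 10.95
ee_pos: [0.6323, -0.1248, 0.0776]
eef_rot: [0.996, 0.087, 0.0, 0.0]
ft_force: [0.4, 0.9, -2.2]
width: 0.0156
```

Call:
move_arm --pt "0 0 0.0003 0" --pt "0 0 0.0005 0" --pt "0 0 0.0005 0"

```text
time: 11.25
ee_pos: [0.6323, -0.1247, 0.0776]
eef_rot: [0.996, 0.087, 0.0, 0.0]
ft_force: [-2.7, 1.2, 4.9]
width: 0.016
```

It is seated on the floor (force changed from -2.2 to +4.9 N). Now I release and rise straight up.

Call:
move_arm --pt "0 0 0 0" --pt "0 0 0 0" --pt "0 0 0 0" --pt "0 0 0 0" --pt "0 0 0 0" --pt "0 0 0 0" --claw 0

```text
time: 11.85
ee_pos: [0.6321, -0.1247, 0.0769]
eef_rot: [0.996, 0.087, -0.0, -0.0]
ft_force: [0.3, 0.2, 0.3]
width: 0.0428
```

Call:
move_arm --pt "0 0 -0.005 0" --pt "0 0 -0.015 0" --pt "0 0 -0.03 0" --pt "0 0 -0.05 0" --pt "0 0 -0.08 0" --pt "0 0 -0.11 0" --pt "0 0 -0.14 0" --pt "0 0 -0.17 0" --pt "-0.03 0 -0.18 0" --pt "-0.07 0 -0.18 0" --pt "-0.11 0 -0.18 0" --pt "-0.15 0 -0.18 0" --pt "-0.18 0 -0.18 0" --pt "-0.19 0 -0.18 0" --pt "-0.19 0 -0.18 0"

```text
time: 13.35
ee_pos: [0.4447, -0.1582, 0.2587]
eef_rot: [0.996, 0.087, 0.001, 0.001]
ft_force: [0.3, -0.2, 0.6]
width: 0.0438
```

```bash
python3 - <<'E'
from h import *
from bench import read_state, imaging
s=read_state();print(s['time'],s['width'],s['ft_force'].round(2),s['ee_pos'])
for n in('scene','wrist','top'):
    c=imaging.get_calibration(n);p,d=imaging.camera(n)
    np.savez(f'pics/{n}5.npz',p=p,d=d,K=c["camera_matrix"],R=c["R"],t=c["t"]);
    cv2.imwrite(f'pics/{n}5.png',(cv2.resize(p[130:270,200:400],(700,490),interpolation=2) if n=='scene' else p)[:,:,::-1])
    K,R,t=c["camera_matrix"],c["R"],c["t"]
    print(n,proj([[.6335,-.1243,.116],[.6335,-.1243,.026]],K,R,t).round(1).tolist())
E
```

```text
13.35 0.04376871601513023 [ 0.25 -0.22  0.63] [ 0.44469381 -0.15818984  0.25866157]
scene [[308.7, 171.5], [307.1, 201.1]]
wrist [[283.2, -24.0], [283.2, 12.5]]
top [[351.0, 175.1], [342.8, 182.1]]
```

View pics/scene5.png

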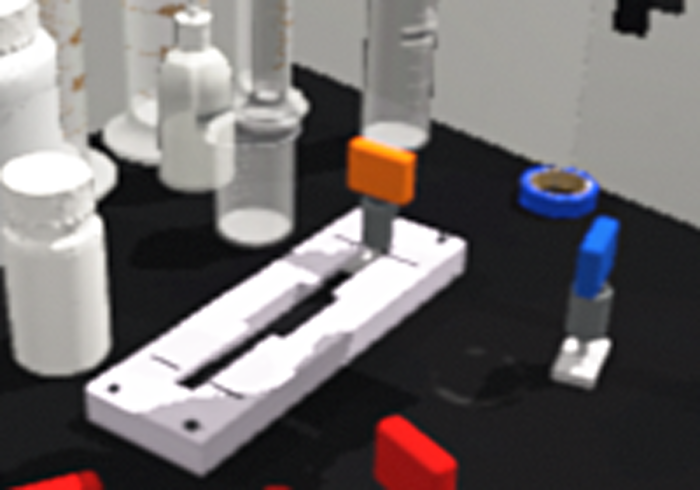

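View pics/wrist5.png

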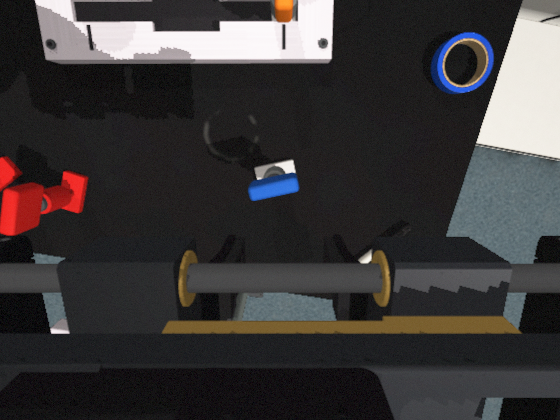

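View pics/top5.png

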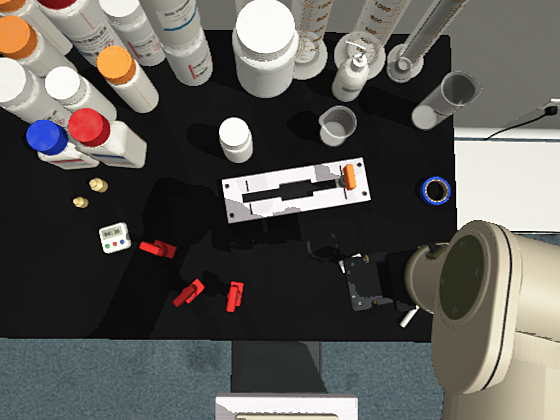

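The post stands upright and crosswise at the beaker-end mark (top view (349,178)). The jar (236,138), beaker (337,127) and blue post are where they were. One numeric check before handing in.

```bash
python3 - <<'E'
from h import *
p,d,K,R,t=load('top5');p0=load('top0')[0]
hsv=cv2.cvtColor(p,cv2.COLOR_RGB2HSV)
m=((hsv[...,0]>5)&(hsv[...,0]<22)&(hsv[...,1]>150)&(hsv[...,2]>90)).astype(np.uint8)
mm=np.zeros_like(m);mm[155:200,335:365]=m[155:200,335:365]
c=max(cv2.findContours(mm,0,1)[0],key=cv2.contourArea)
r=cv2.minAreaRect((ray(c[:,0,:],.116,K,R,t)[:,:2]*1000).astype(np.float32));print(r)
X=np.array(r[0])-[614.5,-16];print('rail along',X@[-.177,.984],'across',X@[.984,.177])
print('beaker/jar diff',[np.abs(p[a:b,c_:e].astype(int)-p0[a:b,c_:e]).mean() for a,b,c_,e in((105,147,318,357),(115,163,218,254))])
q=load('scene5')[0];q0=load('scene0')[0];print('blue post diff',np.abs(q[190:242,355:380].astype(int)-q0[190:242,355:380]).mean())
E
```

```text
((630.2484130859375, -119.8215103149414), (52.920658111572266, 22.1279239654541), 6.560025691986084)
rail along -104.94783526611327 across -2.879968849182129
beaker/jar diff [np.float64(1.277981277981278), np.float64(0.9947916666666666)]
blue post diff 1.1317948717948718
```

```bash
python3 - <<'E'
from h import *
p=load('top5')[0]
cv2.imwrite('pics/g.png',cv2.resize(p[150:210,315:375],None,fx=9,fy=9,interpolation=cv2.INTER_CUBIC)[:,:,::-1])
_,d,K,R,t=load('top5')
g=p[150:210,315:375,0].astype(int);
X=np.array([[(u,v) for u in range(335,365)] for v in range(155,200)])
i=np.array([(u,v) for v in range(155,200) for u in range(335,365)])
z=d[i[:,1],i[:,0]];P=(np.c_[(i[:,0]-K[0,2])/K[0,0]*z,(i[:,1]-K[1,2])/K[1,1]*z,z]-t)@R
k=P[:,2]>.108;Q=P[k];print(k.sum(),Q.mean(0));print(cv2.minAreaRect((Q[:,:2]*1000).astype(np.float32)))
w,v=np.linalg.eigh(np.cov(Q[:,:2].T));print(np.degrees(np.arctan2(*v[::-1,1])))
E
```

```text
193 [ 0.62902611 -0.11911382  0.13074763]
((554.6336669921875, -50.06486511230469), (46.89506912231445, 253.81178283691406), 46.79682159423828)
135.85764216727972
```

View pics/g.png

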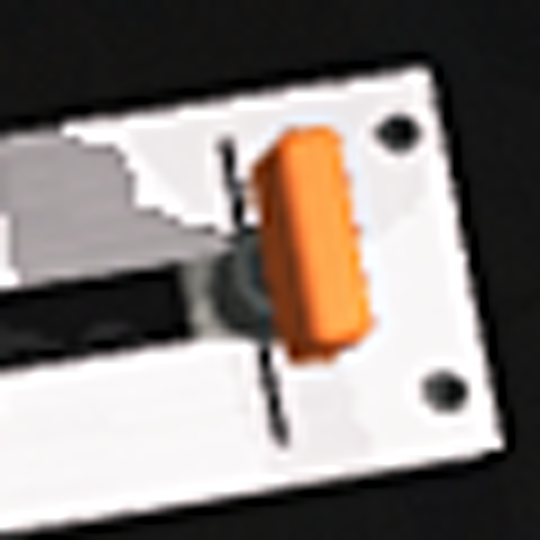

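```bash
python3 - <<'E'
from bench import r
print(r.close_job())
E
```

```text
the job is handed in; nothing more can be done
None
```

The orange-handled post is locked crosswise under the rail at the black mark beside the beaker, standing upright and released. I handed the job in at about 13.5 s. I lowered its head into the bay, slid it 111 mm to the mark, turned it about 90°, set it on the channel floor and let go. Readings stayed under about 7 N at every check.

**Last checks:**
- **Position:** just before the turn, the wrist camera put the post's axis within about 1 mm of the mark. After the turn, the mark lined up with the blade.
- **Disagreement in the top view:** after release, the top camera put the handle at 105 mm along the rail instead of 110, and about 3 mm off the middle line. Its fitted outline was about 4° off square. That outline includes the handle's visible side face. By eye, the top edges alone were about 2° off square. A depth-based check of the blade angle gave no usable result.
- **Other objects:** the beaker, the white jar and the blue-handled post look unchanged between the first and last pictures.
- **Robot:** the gripper is clear of everything.

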